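# Latch the wax mould shut

## Task

Close the two-part wax-injection mould: slide its loose half fully home against the fixed half, hook the latch's loop behind the keeper, then throw the lever over centre and down so that the latch holds the two halves tightly together by itself. Work with light fingertip forces so that nothing is bent, and leave the wax disc, the loupe and the yellow pot where they are.

Things in the scene. Friction and masses are not known exactly. Their poses are not given: they have to be found in the camera images.
- mould: the mould, fixed on the bench: dark base plate 100x235x12 mm with the fixed aluminium half (80 mm wide in x, y -105 to 0, top z 50 mm). Origin on the bench top under its mating face (y = 0), z up; +y is the draw direction, from lever to keeper. 10 mm guide pins at x +-28, z 31 mm run to y 112 mm. Mould and latch bend if the fingers put more than 25 N on them, squeeze included
- half: the sliding aluminium half, 80 mm wide, 70 mm long, underside z 13, top z 50 mm, on the guide pins. Axes as the mould's, origin on the bench top under its mating face: it fills y 0 to 70 mm of its own frame. It slides with about 3.5 N friction and stays where it is left
- push_face (a point): middle of the sliding half's outer end face (it looks to +y), 9 mm below its top and above the guide pins: push here toward -y
- gap (a joint): opening between the halves, m: 0 closed (rigid stop), up to 0.042
- keeper_mid (a point): usual place of the keeper on the sliding half: y 14.5, z 70 mm in its frame, middle of the hook's top. Steel hook 26 mm wide on a plate (top z 57): wall 5 mm thick in y, and at its top a lip (z 65.5 to 70) that overhangs the wall by 4.5 mm on the +y side. It is screwed on through slots, so it really sits up to 2.5 mm nearer or farther along y: that is not reported
- loop: loop of the latch: two 5.6 mm steel arms, 65 mm from hinge to cross bar. Origin on its hinge axis, +y along the arms to the bar. No reading while the fingers hold it. The arms telescope in spring sleeves (25 N preload, then 6 N/mm, 8 mm travel): shut, the latch pulls with 30 to 60 N
- bar (a point): middle of the loop's cross bar (5.6 mm thick, 38 mm between the arms' centres). Its two domed heads, 9 mm balls, stand out beyond the arms, 52 mm over both: pinched between the fingers there, the loop turns freely about the bar. Hooked: the bar lies on the +y side of the keeper's wall, below the lip
- loop_swing (a joint): angle of the loop on the lever, rad. lever_angle + loop_swing is the loop's slope: 0 level toward +y, positive with the bar lower than the hinge, -1.57 straight up, -3.14 thrown back toward -y. It swings freely and falls by its weight. It starts thrown back with the bar on a rubber pad (its top z 57 mm) and has to come up and over to the keeper
- pivot (a point): fixed hinge axis of the lever (along x), mould y -35, z 69 mm. The loop is hinged on the lever 14 mm from this axis (at mould y -48.7, z 66.1 mm when shut): leaning the lever to +y carries the loop's hinge to +y and gives the loop its reach: fully leant, and with the halves home, the bar clears the keeper's lip by about 3 to 8 mm
- lever_tip (a point): end of the lever's handle, 60 mm from the pivot axis; the handle is 24 mm wide sheet steel, 2.4 mm thick
- lever_angle (a joint): lever, rad: 0 shut (lies along -y over the fixed half, rigid stop), 1.57 upright, 2.05 leaning to the keeper (stop). Light friction (0.035 N m) holds it where it is left. With the loop hooked it is thrown back toward -y and down against the spring (4 to 7 N at the tip); past dead centre, near 0.33, the spring snaps it shut
- wax_disc: pale wax disc 32 mm across, 10 mm high, loose on the bench; leave alone
- loupe: folding loupe 30x27x15 mm, loose on the bench; leave alone
- yellow_pot: yellow pot 47 mm across, 24 mm high, loose on the bench; leave alone

How it is judged (in metres and radians):
On the way, in this order (a step that is already met when the one before it is completed fails the run):
1. the sliding half is home against the fixed half (less than 2 mm open) (value of joint gap below 0.002 m), for 0.2 s.
2. the loop's bar lies behind the keeper's wall, below its lip, with the lever still raised (z of bar in the frame of half below 0.0655 m and y of bar in the frame of half between 0.0155 and 0.04 m and value of joint lever_angle above 0.7 rad), for 0.2 s.
At the end, for the whole second after the job is handed in: The halves are shut (gap under 1 mm), the lever is down past centre (within 0.1 rad of its stop), the loop's bar sits behind the keeper's wall under its lip and pulls on it with more than 15 N, everything at rest (value of joint gap below 0.001 m and value of joint lever_angle below 0.1 rad and contact force between loop and half above 15 N and z of bar in the frame of half below 0.0655 m and y of bar in the frame of half between 0.0155 and 0.0255 m and linear speed of half below 0.01 m/s); the robot touches nothing.
It fails at once if the fingers put more than 25 N on the mould or its latch (contact force between the fingers and mould above 25 N).
It fails at once if the wax disc, loupe or yellow pot is moved more than 15 mm (distance of any of wax_disc, loupe, yellow_pot from where it was at the start of the episode above 0.015 m).
It also fails if it takes over 72 s, if anything falls off the work surface, if the arm or the gripper's body presses on something with over 40 N, if the wrist force passes 120 N, or if a joint passes its speed limit or range.

## Robot

A 7-joint arm with a two-finger parallel gripper is mounted at the origin on a cart in front of the work surface, level with it; the furniture and walls round the work are solid. World frame = base frame: x ahead of the robot, y to its left, z up, the work surface at z = 0. Lengths are in mm, angles in rad, forces in N, time in s.
With the tool pointing down it reaches from about 400 to 900 mm from the base axis. Payload 5.6 kg.
Tool frame: the origin (TCP) lies midway between the tips of the shut fingers; the grasp point (between the pads) lies 19 mm behind it; z points along the fingers, y is the line along which they close (so a half turn about z gives the same grasp; the last joint's range is limited). The gripper opens to 92 mm and grips with 3 to 60 N. Pads are 20 mm wide; open, the fingers measure 128 mm over their backs; the gripper's body (75 mm by 189 mm) begins 69 mm behind the grasp point.
Start: joints at [-1.275, 0.468, -0.012, 1.603, 0.006, 1.071, -0.056], TCP at [216.072, 613.043, 214.592] pointing down, gripper open.
Joint ranges: [-2.53, 2.53], [-0.31, 2.02], [-1.57, 1.55], [0.28, 2.44], [-1.29, 4.43], [0.15, 1.84], [-2.92, 2.92]. Speed limits (rad/s): [2.57, 2.57, 3.14, 3.14, 3.14, 3.14, 3.14].

## Interface

Orientations are given as a rotation vector (axis times angle).
In Python, from cell import robot, grip, kin, viewer gives the robot as it stands. Calls block until the motion is done:
- robot.movep(position, orientation): joint-space move of the TCP to a pose.
- robot.servo_line(position, feed=150, rotation=None): straight line of the TCP; rotation=None keeps the orientation; feed is the mean speed in mm/s.
- robot.goto_joints(angles): joint-space move.
- grip(opening, newtons=None): opening from 0.0 (shut) to 1.0 (fully open); newtons is the grip in N (None keeps the last); returns when the fingers have stopped.
- robot.hold(seconds).
- kin.ik(position, orientation): joint angles nearest the present ones, or None.
- robot.observe(): the state.
- viewer.read_camera(name): name is "scene" or "top" or "wrist"; returns the picture (420x560x3 uint8, red, green, blue); there is no depth.
- viewer.camera_info(name): a dict with "camera_matrix" (3x3 intrinsics, pixels), "R" (3x3) and "t" (3): a world point X has camera coordinates R X + t. Camera axes: x right, y down, z forward; pixel columns grow to the right and rows downward; lengths in mm; the calibration is good to about 2 mm. A picture is of the moment at which its call begins: read the wrist's pose just before it. camera_info takes no time and is no camera call; for the wrist camera it gives the pose at the moment of the call.
A pose or a line that the arm cannot do raises robot.IKError and nothing moves.
- robot.job_done(): hands the job in; it is judged then, once.
Trained networks look in the newest picture that a camera, given by its name, has taken for a name from the list of things; names that differ only in an ending like _2 or _b are one class to them, and where a whole thing is asked for, a point or a joint stands for the part that bears it (a point fixed in the world has none). Each returns a list of dicts, best first, with "confidence" (0 to 1); they miss things now and then, are a little off and sometimes report something else, mostly with a low value. They report only what shows in the picture. A call takes as long as a camera call.
- viewer.silhouettes(name, camera): "mask" (420x560 bool, what is visible of it).
- viewer.pinpoint(name, camera): "at" ([x, y, z] in mm, in the coordinates of the camera as it stood for that picture, good to about 4 mm: a listed point, or the origin of a listed thing).
The state is a dict: "t": time; "joints": joint angles; "joint_velocities": joint speeds; "joint_torque": joint torques, N m; "tcp_pos": TCP position; "tcp_rot": TCP orientation; "contact_force": force on the tool from outside, world axes, zero at the start; "wrist_torque": the same for the moment, N m; "grip_width": opening from 0.0 (shut) to 1.0 (fully open); "grip_force": force on a finger pad.
Only numpy, scipy, OpenCV 4.12 (cv2) and the standard library are available. Lean on these libraries where they do the work, as an engineer would, in place of code of your own. Each camera call takes 0.05 s, during which the arm holds its last target. There are 200 camera calls.

## Working session

There is one attempt and no reset: what is moved stays moved. The work goes in short steps, each a Python script; the robot and the scene stay as the last script left them, time stands still between calls to the robot, and variables do not carry over. Pictures are saved under pics/ and viewed, at most 10 in all, crops included, and the job is handed in when it is done.

```bash
ls; mkdir -p pics
cat > h.py <<'E'
import numpy as np, cv2
from scipy.spatial.transform import Rotation as R
from cell import robot, grip, kin, viewer
def pic(cam,fn=None):
    info=viewer.camera_info(cam); im=viewer.read_camera(cam)
    if fn: cv2.imwrite('pics/'+fn,im[:,:,::-1])
    return im,info
def w(info,p): return np.array(info['R']).T@(np.array(p)-np.array(info['t']))
def pts(cam,names,info):
    for n in names:
        for d in viewer.pinpoint(n,cam)[:2]:
            print(cam,n,round(d['confidence'],2),w(info,d['at']).round(1))
def st():
    s=robot.observe(); print('t',round(s['t'],2),'tcp',np.round(s['tcp_pos'],1),'rv',np.round(s['tcp_rot'],3),'F',np.round(s['contact_force'],1),'g',round(s['grip_width'],3),np.round(s['grip_force'],1)); return s
E
python3 - <<'E'
from h import *
st()
ims=[]
for c in ['scene','top']:
    im,i=pic(c,); ims.append(im)
    pts(c,['mould','half','push_face','keeper_mid','loop','bar','pivot','lever_tip','wax_disc','loupe','yellow_pot'],i)
    cv2.imwrite('pics/a_%s.png'%c,im[:,:,::-1])
E
```

```text
pics
t 0.0 tcp [215.9 612.5 213.7] rv [-5.300e-01 -3.096e+00  3.000e-03] F [ 0.5 -0.1  0.3] g 1.004 0.0
scene mould 0.65 [ 532.5 -102.8    1.1]
scene half 0.95 [530.6 -74.6   2.5]
scene push_face 0.84 [518.7  -3.6  40.7]
scene keeper_mid 0.88 [528.7 -58.4  70.5]
scene bar 0.52 [ 541.3 -196.3   58.5]
scene pivot 0.61 [ 534.6 -135.5   65.3]
scene lever_tip 0.71 [ 534.5 -116.9  127.8]
scene wax_disc 0.72 [476.3 183.5  -3.7]
scene loupe 0.55 [545.6 224.1   2.4]
scene yellow_pot 0.65 [ 566.1 -305.    -2.3]
top mould 0.65 [ 5.307e+02 -1.006e+02 -1.000e-01]
top mould 0.35 [ 534.5 -121.   124. ]
top half 0.7 [531.7 -76.2  -2.8]
top push_face 0.94 [523.5  -3.6  36.5]
top keeper_mid 0.59 [533.4 -55.   69.9]
top bar 0.66 [ 535.1 -197.3   58.6]
top pivot 0.91 [ 536.6 -135.5   72.8]
top lever_tip 0.7 [ 535.3 -117.7  123.2]
top wax_disc 0.73 [473.5 184.5  -2.5]
top loupe 0.49 [543.  224.6  -3.6]
top yellow_pot 0.97 [ 563.9 -307.9   -1.8]
```

View pics/a_scene.png

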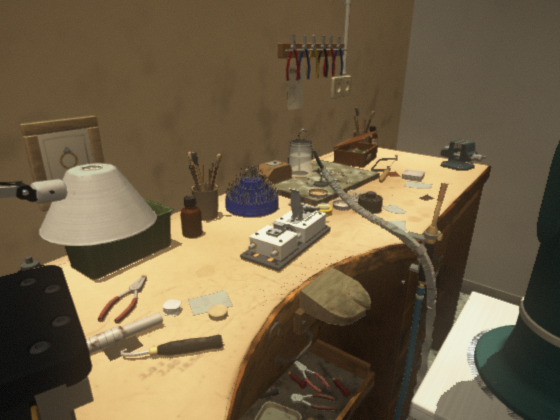

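View pics/a_top.png

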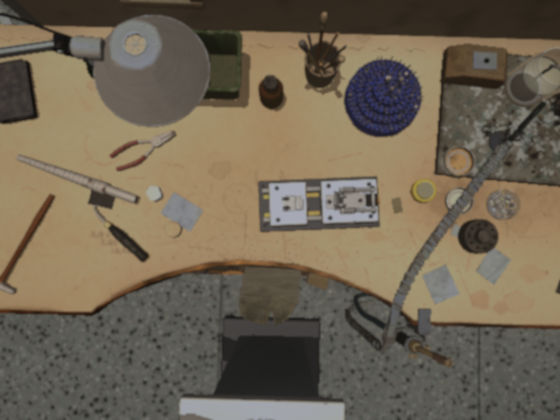

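The lever stands nearly upright, the loop is thrown back toward −y, and the gap is about 27 mm. The mould is centred near top pixel (320,203), with the keeper at (293,203). Next I take a closer look with the wrist camera, fingers across the mould.

```bash
cat >> h.py <<'E'
def frame(yaw): 
    c,s=np.cos(yaw),np.sin(yaw); return np.array([c,s,0]),np.array([-s,c,0])
def ori(yaw,tilt=0,flip=1):
    mx,my=frame(yaw); M=np.c_[flip*my,flip*mx,[0,0,-1]]
    return (R.from_rotvec(tilt*mx)*R.from_matrix(M)).as_rotvec()
E
python3 - <<'E'
from h import *
for f in (1,-1): print(f,kin.ik([530,-105,300],ori(.07,0,f)))
q=[kin.ik([530,-105,300],ori(.07,0,f)) for f in (1,-1)]
c=np.array(robot.observe()['joints'])
f=[1,-1][int(np.argmin([np.abs(np.array(x)-c).max() if x is not None else 9 for x in q]))]
print(f)
robot.movep([530,-105,300],ori(.07,0,f)); st()
im,i=pic('wrist','b.png'); print(-np.array(i['R']).T@i['t'])
pts('wrist',['mould','half','push_face','keeper_mid','loop','bar','pivot','lever_tip'],i)
E
```

```text
1 [-0.56393491  0.23813697  0.83532161  1.81313088 -0.19084135  1.1735913
  0.40172259]
-1 [-0.89028103  0.45111047  1.37287999  1.82578482 -0.46631314  1.25565342
 -2.45556563]
1
t 3.98 tcp [ 530.3 -103.9  299.8] rv [-2.14 -2.3   0.  ] F [-0.2 -0.6  0. ] g 0.998 0.0
[523.56975123 -20.92661648 468.52909762]
wrist mould 0.61 [ 534.8 -102.9   -3.8]
wrist half 0.97 [525.2 -72.2  -1. ]
wrist half 0.47 [ 528.2 -106.2   -3.4]
wrist push_face 0.72 [522.7  -6.3  42.4]
wrist keeper_mid 0.62 [529.3 -57.4  68.1]
wrist bar 0.61 [ 535.6 -199.7   55.2]
wrist bar 0.53 [530.3 -60.8  67.2]
wrist pivot 0.85 [ 531.9 -138.6   68.4]
wrist lever_tip 0.91 [ 533.6 -117.9  128.2]
wrist lever_tip 0.28 [ 536.2 -195.8   55. ]
```

View pics/b.png

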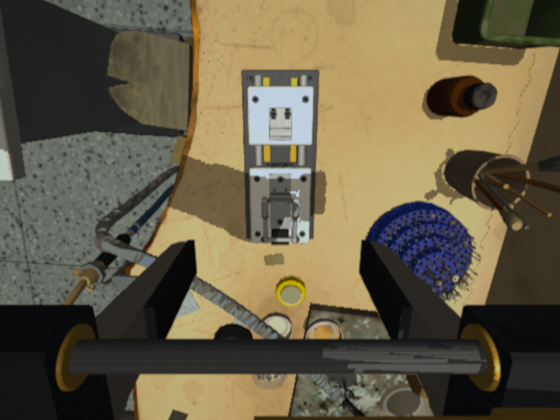

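The wrist view shows the mould aligned almost with the image. The sliding half's top is at about (249–313, 86–144) and the fixed half's at (250–313, 168–242). I'll back-project these edges onto z = 50.

Run:
```python
from h import *
im=cv2.imread('pics/b.png')[:,:,::-1]; i=viewer.camera_info('wrist')
K=np.array(i['camera_matrix']);Rm=np.array(i['R']);C=-Rm.T@i['t']
def bp(u,v,z):
    d=Rm.T@np.linalg.inv(K)@[u,v,1]; return C+d*(z-C[2])/d[2]
hsv=cv2.cvtColor(im,cv2.COLOR_RGB2HSV)
m=((hsv[...,2]>170)&(hsv[...,1]<50)).astype(np.uint8); m[:, :235]=0;m[:,330:]=0;m[260:]=0
n,l,s,_=cv2.connectedComponentsWithStats(m)
print(s[s[:,4]>300])
for a,b in((84,150),(160,250)):
    mm=np.zeros_like(m);mm[a:b]=m[a:b]
    L=[];Rr=[]
    for v in range(a,b):
        c=np.flatnonzero(mm[v])
        if len(c)>8 and c[-1]-c[0]>58: L.append(bp(c[0]-.0,v,50)[:2]);Rr.append(bp(c[-1]+.0,v,50)[:2])
    for P in(L,Rr):
        P=np.array(P); k=np.polyfit(P[:,1],P[:,0],1); print('x=%.4f y+..'%k[0],'x at mid',np.polyval(k,P[:,1].mean()).round(1),'y',P[:,1].min().round(1),P[:,1].max().round(1),len(P))
cr=cv2.resize(im[60:260,230:330],(400,800),interpolation=cv2.INTER_CUBIC)[:600*800//600]
cr=cv2.resize(im[65:255,225:340],(363,600),interpolation=cv2.INTER_CUBIC)
cv2.imwrite('pics/b2.png',cr[:,:,::-1])
```

```text
[[     0      0    560    420 231224]
 [   248     86     65     59   3238]
 [   250    168     61     11    445]]
x=-0.0708 y+.. x at mid 489.6 y -73.9 -8.2 57
x=-0.0723 y+.. x at mid 565.7 y -68.7 -3.1 57
x=-0.0459 y+.. x at mid 494.4 y -110.5 -106.6 4
x=-0.0837 y+.. x at mid 570.0 y -105.2 -101.4 4
```

View pics/b2.png

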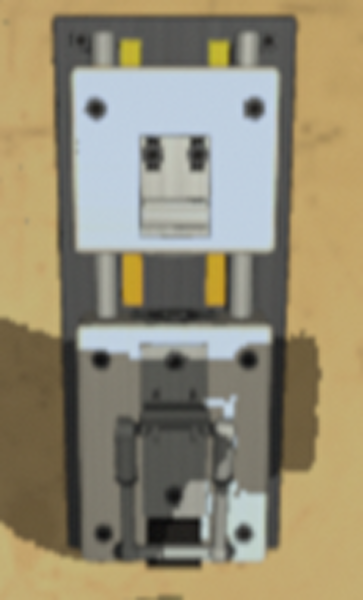

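Yaw comes out at 0.0715 rad and the mould origin at about (532.4, −102.3), with a gap near 28 mm. The pinpoints agree with this. Next I push the half home under force monitoring.

```bash
cat >> h.py <<'E'
YAW=0.0715; O=np.array([532.4,-102.3,0])
MX,MY=frame(YAW)
def P(x,y,z): return O+x*MX+y*MY+np.array([0,0,z])
def mf():
    s=robot.observe(); F=np.array(s['contact_force']); d=np.array(s['tcp_pos'])-O
    return np.array([d@MX,d@MY,d[2]]).round(1), np.array([F@MX,F@MY,F[2]]).round(1)
E
python3 - <<'E'
from h import *
grip(0.0,5)
robot.movep(P(0,130,120),ori(YAW)); robot.servo_line(P(0,125,40),150); 
robot.hold(.2); p,F0=mf(); print(p,F0)
robot.servo_line(P(0,112,40),100)
y=112; log=[]
while y>76:
    y-= 2 if y>86 else 0.7
    robot.servo_line(P(0,y,40),40); p,F=mf(); log.append((p[1],(F-F0)[1]))
    if (F-F0)[1]>9: break
print(log); robot.hold(.2); print(mf()); st()
E
```

```text
[  0.8 125.1  41. ] [-0.  -0.1  0.3]
[(np.float64(110.1), np.float64(-0.6)), (np.float64(108.4), np.float64(2.2)), (np.float64(106.6), np.float64(4.8999999999999995)), (np.float64(104.0), np.float64(3.0)), (np.float64(101.6), np.float64(3.0)), (np.float64(99.6), np.float64(2.5)), (np.float64(97.7), np.float64(2.9)), (np.float64(95.7), np.float64(3.3000000000000003)), (np.float64(93.7), np.float64(2.2)), (np.float64(91.7), np.float64(2.9)), (np.float64(89.7), np.float64(3.3000000000000003)), (np.float64(87.7), np.float64(2.2)), (np.float64(85.7), np.float64(3.0)), (np.float64(85.2), np.float64(2.4)), (np.float64(84.6), np.float64(2.7)), (np.float64(83.9), np.float64(3.3000000000000003)), (np.float64(83.1), np.float64(3.2)), (np.float64(82.4), np.float64(2.8000000000000003)), (np.float64(81.7), np.float64(3.1)), (np.float64(81.0), np.float64(4.0)), (np.float64(80.3), np.float64(3.9)), (np.float64(80.3), np.float64(5.6)), (np.float64(80.3), np.float64(6.699999999999999)), (np.float64(80.3), np.float64(7.6)), (np.float64(80.2), np.float64(9.0)), (np.float64(80.2), np.float64(10.7))]
(array([-0.1, 80.2, 40. ]), array([-1.6, 10.4,  1.9]))
t 14.53 tcp [526.6 -22.3  40. ] rv [-2.136 -2.299 -0.003] F [-2.3 10.3  1.9] g 0.01 5.3
```

The half is home: the face stopped at mould y 70.2 and the force rose sharply. Next I retract and re-measure the bar, lever and keeper from above the bar.

Run:
```python
from h import *
robot.servo_line(P(0,95,42),150); robot.servo_line(P(0,60,230),300)
robot.servo_line(P(0,-95,200),300); grip(.8,8); st()
im,i=pic('wrist','c.png')
def loc(n,cam,i):
    for d in viewer.pinpoint(n,cam)[:2]:
        d_=w(i,d['at'])-O; print(cam,n,round(d['confidence'],2),np.array([d_@MX,d_@MY,d_[2]]).round(1))
for n in ['keeper_mid','bar','lever_tip','pivot','push_face']: loc(n,'wrist',i)
_,i=pic('top')
for n in ['keeper_mid','bar','lever_tip']: loc(n,'top',i)
print(mf())
```

```text
t 17.4 tcp [ 539.2 -197.1  200. ] rv [ 2.141  2.299 -0.   ] F [ 0.2  0.9 -0.2] g 0.799 0.0
wrist keeper_mid 0.81 [-0.3 18.5 65.7]
wrist bar 0.68 [ -5.6 -95.5  53.6]
wrist lever_tip 0.71 [ -1.2 -15.3 127.6]
wrist pivot 0.68 [ -1.8 -33.7  68.3]
wrist push_face 0.78 [-2.1 67.1 41.3]
top bar 0.59 [ -1.2 -94.6  59.7]
top bar 0.37 [-37.  287.4  -3.9]
top lever_tip 0.64 [  4.4 -17.1 125.9]
(array([ -0., -95., 200.]), array([-0.8, -0.6,  0.4]))
```

View pics/c.png

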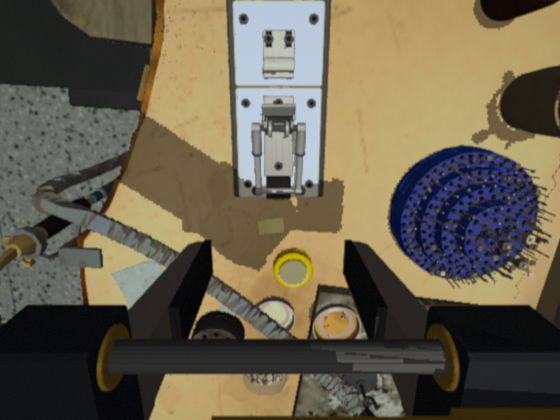

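The bar sits centred at mould x ≈ 0, y ≈ −95, with its heads at pixels (250,192) and (306,192). Next I pinch it with the fingertips just above the fixed half and swing it over, checking force at every step.

```bash
cat > swing.py <<'E'
from h import *
robot.servo_line(P(0,-95,75),200); robot.servo_line(P(0,-95,53.5),60); robot.hold(.1)
p,F0=mf(); print(p,F0)
if abs(F0[2])<3:
    grip(0.0,7); s=st()
    if not .5<s['grip_width']<.64: raise SystemExit('no pinch')
    H=np.array([-33.3,82.9]); H2=np.array([-31.3+2,82.5]); off=53.5-60.5
    a0=np.arctan2(60.5-H[1],-95-H[0])%(2*np.pi); a1=-0.335
    N=20
    for k in range(1,N+1):
        f=k/N; a=a0+(a1-a0)*f; h=H+(H2-H)*np.clip((f-.5)/.35,0,1)
        y,z=h+65*np.array([np.cos(a),np.sin(a)])
        robot.servo_line(P(0,y,z+off),110); p,F=mf(); s=robot.observe()
        print(k,round(y,1),round(z,1),p,(F-F0).round(1),round(s['grip_width'],3),round(float(np.max(s['grip_force'])),1))
        if np.abs(F-F0).max()>12 or s['grip_width']<.5: print('STOP'); break
    st()
E
python3 swing.py
```

```text
[  0.1 -95.2  53.7] [ 0.4  0.6 -0.3]
t 19.76 tcp [ 539.6 -197.1   53.6] rv [2.140e+00 2.299e+00 1.000e-03] F [ 1.8 -1.   0.6] g 0.55 7.0
1 -97.5 72.7 [  0.4 -97.6  66.2] [ 2.1 -0.2  0.2] 0.549 7.0
2 -98.3 85.1 [  0.3 -98.1  78.4] [ 1.3  0.3 -0.5] 0.551 7.0
3 -96.7 97.4 [  0.2 -96.5  90.7] [ 1.3 -1.1 -0.7] 0.552 7.0
4 -92.7 109.2 [  0.2 -92.8 102.5] [ 2.5 -1.1 -0.4] 0.55 7.0
5 -86.7 120.0 [ 1.000e-01 -8.700e+01  1.132e+02] [ 1.8 -1.7  0.7] 0.55 7.0
6 -78.6 129.5 [ 1.000e-01 -7.920e+01  1.226e+02] [ 1.8 -1.9  1.9] 0.551 7.0
7 -68.9 137.3 [  0.2 -69.4 130.4] [ 2.1 -1.8  3.6] 0.552 7.0
8 -58.0 143.0 [  0.2 -58.  136.1] [ 2.  -1.5  3.7] 0.551 7.0
9 -46.1 146.6 [  0.2 -45.5 139.6] [ 1.3 -1.8  3.4] 0.548 7.0
10 -33.7 147.9 [ 1.000e-01 -3.290e+01  1.408e+02] [ 2.5 -1.7  3.1] 0.55 7.0
11 -20.8 146.7 [ -0.  -20.2 139.4] [3.1 0.  2.6] 0.55 7.0
12 -8.3 143.2 [-1.000e-01 -7.900e+00  1.358e+02] [ 2.4 -1.1  0.5] 0.547 7.0
13 3.3 137.6 [ -0.2   3.8 129.9] [ 3.2 -1.9  0. ] 0.549 7.0
14 13.7 129.9 [ -0.2  14.1 122.3] [ 3.  -2.6 -1. ] 0.553 7.0
15 22.4 120.4 [ -0.2  22.7 113. ] [ 1.2 -2.6 -1.4] 0.553 7.0
16 29.2 109.7 [-1.000e-01  2.930e+01  1.024e+02] [ 2.5 -3.  -0.2] 0.549 7.0
17 33.9 97.9 [-0.  33.8 90.8] [ 1.9 -2.7 -0.2] 0.552 7.0
18 35.6 85.6 [ 0.  35.8 78.5] [ 2.2 -1.2  0.3] 0.549 7.0
19 35.0 73.2 [ 0.  35.3 66.1] [2.  0.1 0.8] 0.556 7.0
20 32.1 61.1 [-0.  32.4 54. ] [ 2.9  1.1 -0.4] 0.552 7.0
t 25.09 tcp [530.  -69.9  54. ] rv [-2.14  -2.299 -0.   ] F [ 3.1  2.  -0.7] g 0.552 7.0
```

The swing went smoothly and the width stayed constant, so the bar is held. Next I release, lift and look.

```bash
cat >> h.py <<'E'
def loc(n,cam,i):
    for d in viewer.pinpoint(n,cam)[:2]:
        d_=w(i,d['at'])-O; print(cam,n,round(d['confidence'],2),np.array([d_@MX,d_@MY,d_[2]]).round(1))
E
python3 - <<'E'
from h import *
robot.hold(.3); grip(.8,7); robot.hold(.3); st()
robot.servo_line(P(0,33,80),100); robot.servo_line(P(0,10,230),300); grip(0.0,5)
robot.servo_line(P(0,-40,210),300); robot.hold(.2)
im,i=pic('wrist','d_full.png')
for n in ['keeper_mid','bar','lever_tip']: loc(n,'wrist',i)
im2,i2=pic('scene')
for n in ['keeper_mid','bar','lever_tip']: loc(n,'scene',i2)
a=cv2.resize(im[50:250,180:380],(600,600)); b=im2[180:270,235:335]
cv2.imwrite('pics/d.png',np.hstack([a[:,:,::-1][:, 100:500],cv2.resize(b,(400,600))[:,:,::-1]]))
E
```

```text
t 26.21 tcp [530.1 -70.3  54.1] rv [2.141 2.299 0.   ] F [-0.5 -0.2  0.2] g 0.801 0.0
wrist keeper_mid 0.87 [ 0.3 18.4 67.5]
wrist bar 0.94 [-3.4 32.3 54. ]
wrist bar 0.61 [  1.   -5.9 122.3]
wrist lever_tip 0.86 [ -2.3  -6.  122.2]
scene keeper_mid 0.8 [ 1.2 18.4 67.5]
scene bar 0.67 [ 2.9 27.4 57.4]
scene lever_tip 0.83 [  1.   -5.1 123.4]
scene lever_tip 0.23 [2.8 1.7 0.6]
```

View pics/d.png

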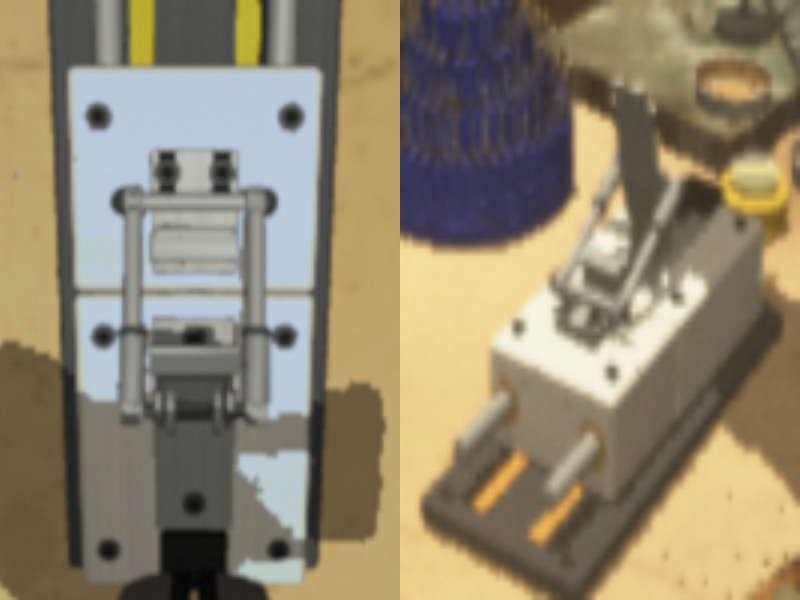

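The bar is down behind the lip, with its heads at crop pixels (122,202) and (265,202). The lever is fully leant, with its tip at y −6, z 122. Next I throw the lever.

```bash
cat > throw.py <<'E'
from h import *
robot.servo_line(P(0,18,200),300); robot.servo_line(P(0,18,112),200); robot.hold(.1)
_,F0=mf(); mx=0
def go(y,z,feed=60):
    global mx
    robot.servo_line(P(0,y,z),feed); p,F=mf(); f=(F-F0).round(1); print(round(y,1),round(z,1),p,f)
    if np.linalg.norm(f)>17: print('STOP'); robot.hold(.1); st(); raise SystemExit
for y in (8,2,-5,-12,-18,-24): go(y,112+5*(8-y)/32)
r=48
for t in np.arange(1.45,0.05,-0.12):
    y=-35-r*np.cos(t)+1.2*np.sin(t)+10; z=69+r*np.sin(t)+1.2*np.cos(t); go(y,z)
robot.hold(.2); print(mf()); st()
E
python3 throw.py
```

```text
8 112.0 [  0.3   7.3 112.6] [-0.5 -0.4  0.5]
2 112.9 [1.000e-01 1.600e+00 1.131e+02] [-0.1  0.1  0.7]
-5 114.0 [ -0.   -5.7 114.1] [0.2 0.4 0.6]
-12 115.1 [-1.000e-01 -1.270e+01  1.152e+02] [-0.8 -1.4  0.1]
-18 116.1 [-1.000e-01 -1.860e+01  1.161e+02] [-0.2 -0.3 -0.1]
-24 117.0 [ -0.  -24.6 117.1] [ 0.5 -0.3  0.5]
-29.6 116.8 [ -0.  -30.1 116.9] [-0.2 -0.3  1.7]
-35.3 115.9 [  0.  -34.7 115.8] [-0.3  3.2  0.3]
-40.8 114.3 [ 1.000e-01 -4.020e+01  1.143e+02] [-0.3  3.9  2.4]
-46.1 112.1 [ 1.000e-01 -4.580e+01  1.121e+02] [0.3 4.3 1.6]
-51.1 109.3 [ 1.000e-01 -5.100e+01  1.092e+02] [-0.1  3.7  1.4]
-55.8 105.9 [ -0.  -55.9 105.8] [-0.3  4.3  0.8]
-60.0 101.9 [-1.000e-01 -6.050e+01  1.019e+02] [-0.4  2.3  0.7]
-63.7 97.5 [ -0.1 -64.5  97.3] [0.9 1.9 0.2]
-66.8 92.6 [ -0.1 -67.7  92.4] [-0.8 -0.8  0.7]
-69.3 87.5 [ -0.3 -69.7  87.1] [-0.5  1.1  0.4]
-71.2 82.0 [ -0.3 -71.3  81.6] [-0.2 -0.6  0.7]
-72.4 76.4 [ -0.3 -72.4  76. ] [-0.7  0.  -0.4]
(array([  0.1, -72.4,  76.5]), array([-0.9,  0.4,  1.2]))
t 35.17 tcp [ 537.6 -174.5   76.5] rv [2.14  2.299 0.   ] F [-0.9  0.3  1.2] g 0.004 0.0
```

Run:
```python
from h import *
robot.servo_line(P(0,-60,110),150);robot.servo_line(P(0,-40,220),300); robot.hold(.3)
im,i=pic('wrist')
for n in ['keeper_mid','bar','lever_tip','push_face']: loc(n,'wrist',i)
im2,i2=pic('scene')
for n in ['keeper_mid','bar','lever_tip','push_face']: loc(n,'scene',i2)
a=cv2.resize(im[50:250,180:380],(600,600)); b=im2[180:270,235:335]
cv2.imwrite('pics/e.png',np.hstack([a[:,:,::-1][:, 100:500],cv2.resize(b,(400,600))[:,:,::-1]]))
```

```text
wrist keeper_mid 0.82 [-0.5 18.8 69. ]
wrist lever_tip 0.96 [ -0.9 -94.6  72.7]
wrist push_face 0.69 [-3.4  0.8  2.4]
wrist push_face 0.65 [-2.3 67.2 40.2]
scene keeper_mid 0.84 [ 0.3 21.5 69.4]
scene bar 0.45 [ 0.6 21.6 64.5]
scene lever_tip 0.61 [  2.9 -93.7  70.2]
scene push_face 0.97 [-1.3 71.6 39.9]
```

View pics/e.png

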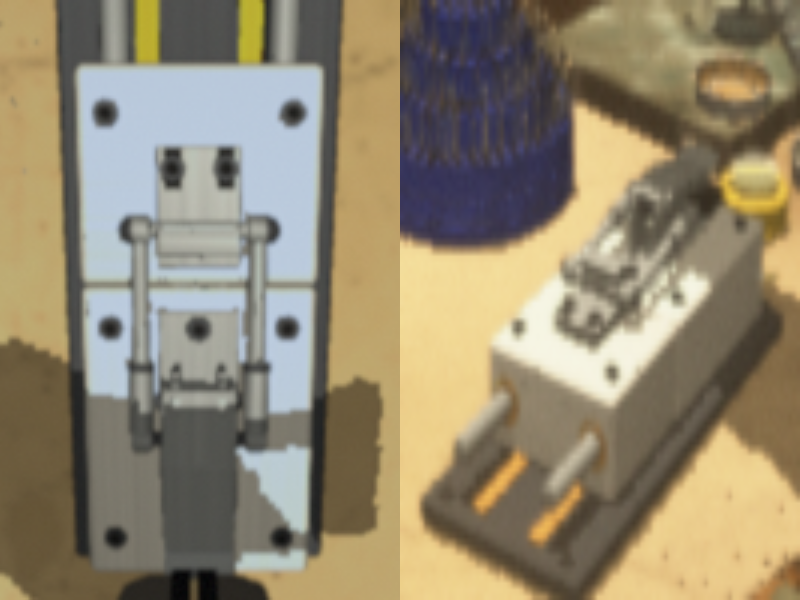

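The lever lies flat with its tip at z ≈ 71. The bar is hidden under the keeper lip, with its heads at (130,230) and (268,230), and the halves are shut. I'll press the lever lightly to confirm it is on its stop, then hand in.

Run:
```python
from h import *
robot.servo_line(P(0,-80,110),300); robot.servo_line(P(0,-80,75),100); robot.hold(.1); _,F0=mf()
z=75
while z>66:
    z-=.7; robot.servo_line(P(0,-80,z),40); p,F=mf()
    if (F-F0)[2]>4: break
print(p,F-F0)
robot.servo_line(P(0,-80,110),150); robot.servo_line(P(0,-40,230),300); robot.hold(.3); st()
print(robot.job_done())
```

```text
[  0.2 -80.1  72.8] [-1.4  0.3  6.4]
t 40.3 tcp [ 534.6 -142.6  228.9] rv [-2.141 -2.297  0.003] F [-0.5 -0.6  0.9] g 0.006 0.0
the job is handed in; nothing more can be done
None
```

The job is handed in at about 40 s: the mould is closed, the loop is hooked behind the keeper and the lever is down on its stop, with measured forces under 12 N throughout; the latch's pull on the keeper couldn't be measured, and the hand-in gave no verdict.

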